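Shut and secure the sample vial box

ROBOT

A 6-joint arm with a two-finger parallel gripper is mounted at the origin on a cart in front of the work surface, level with it; the furniture and walls round the work are solid. World frame = base frame: x ahead of the robot, y to its left, z up, the work surface at z = 0. Lengths are in m, angles in rad, forces in N, time in s.
With the tool pointing down it reaches from about 0.4 to 0.925 m from the base axis. Payload 3.4 kg.
Tool frame: the origin (TCP) lies midway between the tips of the shut fingers; the grasp point (between the pads) lies 19 mm behind it; z points along the fingers, y is the line along which they close (so a half turn about z gives the same grasp; the last joint's range is limited). The gripper opens to 85 mm and grips with 20 to 120 N. Pads are 22 mm wide; open, the fingers measure 114 mm over their backs; the gripper's body (76 mm by 85 mm) begins 54 mm behind the grasp point. The pads swing forward as they close: fully open they stand 13 mm farther back than shut.
Start: joints at [-1.317, 0.307, 1.506, -0, 1.328, -0.073], TCP at [0.185, -0.544, 0.194] pointing down, gripper open.
Joint ranges: [-3.12, 3.12], [-1.05, 2.28], [0.14, 2.33], [-1.42, 4.57], [0.1, 2.73], [-2.68, 2.68]. Speed limits (rad/s): [2.57, 2.57, 3.14, 3.14, 3.14, 3.14].

INTERFACE

Orientations are given as a rotation vector (axis times angle).
In Python, from rig import robot gives the robot as it stands.
- The arm moves only by the tool jog_arm, never from a script. Its argument "increments" is a list of rows, each a list of 3 entries, a list of its own where there are three numbers: the turn, a rotation vector about the world's x, y, z in degrees, then the shift along the world's x, y, z in cm, then the finger opening in cm, from 0 to 8.54. In form: [[[rx, ry, rz], [tx, ty, tz], gripper], ...]. A call has 1 to 20 rows; each row shifts and turns the commanded pose from where the row before left it; what a row does not reach is not made up. A row lasts 1/12 s, in which the tool goes at most 41.7 mm and 7.16 degrees, less where a joint would pass 70% of its speed; a pose out of reach is approached as far as the arm can. A call with a gripper value outside its range is refused whole. The fingers move at their own pace and stop on an object; the grip force is fixed at half the most. Time passes only in rows, so rows that do not move let the fingers close. It gives the time, the measured TCP pose, the force, the opening and the grip force at its end, in the units of the state.
- robot.get_state(): the state, without advancing time (a new reading comes with each control period).
- robot.get_image(name): name is "scene" or "top" or "wrist"; returns the picture (420x560x3 uint8, red, green, blue); there is no depth.
- robot.camera_model(name): a dict with "vertical_fov" (degrees; the focal length in pixels is half the picture's height over the tangent of half this angle, whatever the lens; pixels are square), "cx", "cy" (the principal point, pixels), "eye" and "rotation" of the camera in the world. Camera axes: x right, y up, looking along -z (the intrinsics and any distortion apply to the point x, -y, -z); pixel columns grow to the right and rows downward; lengths in m; the calibration is good to about 2 mm. The wrist camera is an equidistant fisheye: a pixel r from the principal point sees the ray r / f radians off the axis. A picture is of the moment at which its call begins: read the wrist's pose just before it. camera_model takes no time and is no camera call; for the wrist camera it gives the pose at the moment of the call.
- robot.job_done(): hands the job in; it is judged then, once.
Trained networks look in the newest picture that a camera, given by its name, has taken for a name from the list of things; names that differ only in an ending like _2 or _b are one class to them, and where a whole thing is asked for, a point or a joint stands for the part that bears it (a point fixed in the world has none). Each returns a list of dicts, best first, with "score" (0 to 1); they miss things now and then, are a little off and sometimes report something else, mostly with a low value. They report only what shows in the picture. A call takes as long as a camera call.
- robot.search_frame(camera, name): "extent" ([centre column, centre row, width, height] in pixels, round what is visible of it).
The state is a dict: "time_s": time; "qpos": joint angles; "joint_velocities": joint speeds; "joint_torque": joint torques, N m; "ee_pos": TCP position; "eef_rot": TCP orientation; "ft_force": force on the tool from outside, world axes, zero at the start; "moment": the same for the moment, N m; "opening": finger opening in m; "finger_force": force on a finger pad.
Only numpy, scipy, OpenCV 4.12 (cv2) and the standard library are available. Lean on these libraries where they do the work, as an engineer would, in place of code of your own. Each camera call takes 0.05 s, during which the arm holds its last target. There are 200 camera calls.

TASK

Of the two identical white boxes, one holds sample vials: push its sliding cover fully shut with the fingertips, and then push its steel catch all the way round until it lies across the cover. Leave the empty box open just as it is, and do not disturb the vials or anything else on the worktop.

Things in the scene. Friction and masses are not known exactly. Their poses are not given: they have to be found in the camera images.
- vial_box: The box that holds the three vials: white plastic, 150 (own x) x 100 (y) x 74 mm high, fixed to the worktop, open on top. Origin: centre of its underside, z up; its own -x end (front) faces roughly towards the robot, within 0.35 rad. A grey metal cover plate slides along x in rails (tops 74 mm above the worktop) on its top. On its right-hand side (own -y) near the front a steel swing catch turns about a vertical pivot.
- vial_box_cover (a joint): Slide of the cover of vial_box, m: 0 = fully shut against its stop; positive = how far the cover sticks out past the box's -x end (up to 0.105). Pushing it along the box's +x shuts it; about 3 N of friction, it stays where it is left.
- vial_box_lip (a point): Centre of the push face of vial_box's cover, moving with it: an upright face looking along the box's -x, 72 mm wide (y) and 20 mm high (from 70 mm, the cover plate's top, to 90 mm above the worktop), at its mid height of 80 mm. Behind it the cover slopes down 40 mm towards +x. In front of it 25 mm of flat cover plate, whose top is 70 mm up, run to the cover's front edge. Its axes are the box's.
- vial_box_catch (a joint): Hinge of the steel catch of vial_box, rad: 0 = fully closed against its stop, the arm lying across the cover along the box's +y, just in front of the shut cover's push face; positive = swung open, anticlockwise seen from above; 1.57 = the arm points along the box's -x; at most 2.0. About 0.03 N m of friction, it stays where it is left.
- vial_box_pivot (a point): Point on the catch's vertical hinge axis of vial_box, 89 mm above the worktop; in the box's frame at x = -56 mm, y = -62 mm. Its axes are the box's.
- vial_box_pad (a point): Centre of the flat upright pad at the free end of vial_box's catch arm, 57.5 mm from the hinge axis, 89 mm above the worktop; pad 8 mm thick, 26 mm along the arm, 26 mm high (76 to 102 mm up); the arm is 70 mm long from the axis, 8 mm thick, 76 to 90 mm up. Moves with the catch: own y along the arm from hinge to tip, own x the direction in which the pad is pushed to close the catch.
- spare_box: The other box, identical but empty, to be left as it is: white plastic, 150 (own x) x 100 (y) x 74 mm high, fixed to the worktop, open on top. Origin: centre of its underside, z up; its own -x end (front) faces roughly towards the robot, within 0.35 rad. A grey metal cover plate slides along x in rails (tops 74 mm above the worktop) on its top. On its right-hand side (own -y) near the front a steel swing catch turns about a vertical pivot.
- spare_box_cover (a joint): Slide of the cover of spare_box, m: 0 = fully shut against its stop; positive = how far the cover sticks out past the box's -x end (up to 0.105). Pushing it along the box's +x shuts it; about 3 N of friction, it stays where it is left.
- spare_box_lip (a point): Centre of the push face of spare_box's cover, moving with it: an upright face looking along the box's -x, 72 mm wide (y) and 20 mm high (from 70 mm, the cover plate's top, to 90 mm above the worktop), at its mid height of 80 mm. Behind it the cover slopes down 40 mm towards +x. In front of it 25 mm of flat cover plate, whose top is 70 mm up, run to the cover's front edge. Its axes are the box's.
- spare_box_catch (a joint): Hinge of the steel catch of spare_box, rad: 0 = fully closed against its stop, the arm lying across the cover along the box's +y, just in front of the shut cover's push face; positive = swung open, anticlockwise seen from above; 1.57 = the arm points along the box's -x; at most 2.0. About 0.03 N m of friction, it stays where it is left.
- spare_box_pivot (a point): Point on the catch's vertical hinge axis of spare_box, 89 mm above the worktop; in the box's frame at x = -56 mm, y = -62 mm. Its axes are the box's.
- spare_box_pad (a point): Centre of the flat upright pad at the free end of spare_box's catch arm, 57.5 mm from the hinge axis, 89 mm above the worktop; pad 8 mm thick, 26 mm along the arm, 26 mm high (76 to 102 mm up); the arm is 70 mm long from the axis, 8 mm thick, 76 to 90 mm up. Moves with the catch: own y along the arm from hinge to tip, own x the direction in which the pad is pushed to close the catch.
- vial_1: Small capped sample vial, 22 mm across, 54 mm tall, standing loose in a far cell of vial_box, its top below the cover. Origin: centre of its underside, z along its axis. To be left standing.
- vial_2: Small capped sample vial, 22 mm across, 54 mm tall, standing loose in a far cell of vial_box, its top below the cover. Origin: centre of its underside, z along its axis. To be left standing.
- vial_3: Small capped sample vial, 22 mm across, 54 mm tall, standing loose in a far cell of vial_box, its top below the cover. Origin: centre of its underside, z along its axis. To be left standing.
- petri: Petri dish, 57 mm across, 14 mm high, loose on the worktop; bystander. Origin: centre of its underside.
- beaker: Plastic beaker, 62 mm across, 70 mm high, loose on the worktop; bystander. Origin: centre of its underside.
- marker: Marker pen, 128 mm long, 11 mm thick, lying loose on the worktop; bystander. Origin: centre of its underside.

How it is judged:
On the way, in this order (a step that is already met when the one before it is completed fails the run):
1. the cover of the box with the vials is fully shut (within 4 mm), its catch still swung open (value of joint vial_box_cover below 0.004 m and value of joint vial_box_catch above 0.9 rad), for 0.2 s.
2. the catch of that box lies across its shut cover (within 0.1 rad of its stop) (value of joint vial_box_cover below 0.004 m and value of joint vial_box_catch below 0.1 rad), for 0.2 s.
At the end, for the whole second after the job is handed in: Vial box: cover within 4 mm of shut, catch within 0.1 rad of fully closed, vials upright (0.2 rad) and within 20 mm of their start. Empty box: cover (8 mm) and catch (12 mm) unmoved. Petri dish, beaker and marker within 25 mm of their start (all of step 2 and angle between each of vial_1, vial_2, vial_3's own z axis and vertical below 0.2 rad and distance of each of vial_1, vial_2, vial_3 from where it was at the start of the episode below 0.02 m and distance of spare_box_lip from where it was at the start of the episode below 0.008 m and distance of spare_box_pad from where it was at the start of the episode below 0.012 m and distance of each of petri, beaker, marker from where it was at the start of the episode below 0.025 m); the robot touches nothing.
It fails at once if the catch is swung across while the cover is still open (value of joint vial_box_catch below 0.7 rad and value of joint vial_box_cover above 0.02 m).
It fails at once if the empty box's cover or catch is moved (distance of spare_box_lip from where it was at the start of the episode above 0.008 m or distance of spare_box_pad from where it was at the start of the episode above 0.012 m).
It fails at once if a vial is lifted, shifted by more than 20 mm or tipped (distance of any of vial_1, vial_2, vial_3 from where it was at the start of the episode above 0.02 m or angle between any of vial_1, vial_2, vial_3's own z axis and vertical above 0.4 rad).
It fails at once if the petri dish, beaker or marker is lifted or shifted by more than 25 mm (distance of any of petri, beaker, marker from where it was at the start of the episode above 0.025 m).
It also fails if it takes over 45 s, if anything falls off the work surface, if the arm or the gripper's body presses on something with over 40 N, if the wrist force passes 120 N, or if a joint passes its speed limit or range.

## Working session

There is one attempt and no reset: what is moved stays moved. The work goes in short steps, Python scripts to look and compute and a tool call to move; the robot and the scene stay as the last step left them, time stands still between calls to the robot, and variables do not carry over. Pictures are saved under pics/ and viewed, at most 10 in all, crops included, and the job is handed in when it is done.

Besides the shell and the picture viewer there is one more tool, called as name(argument=value, ...) on one line, values as JSON. jog_arm: Moves the arm, as the interface text tells. Its arguments: {"type":"object","properties":{"increments":{"type":"array","items":{"type":"array"}}},"required":["increments"]}

```bash
mkdir -p pics; python3 - <<'E'
from rig import robot
import cv2
for n in("scene","top"):
    im=robot.get_image(n); cv2.imwrite(f"pics/{n}0.png",im[:,:,::-1])
    m=robot.camera_model(n); print(n,m)
    for t in("vial_box","vial_box_lip","vial_box_pad","vial_box_pivot","vial_1","petri","beaker","marker"):
        print(t,[([round(float(v)) for v in d["extent"]],round(d["score"],2)) for d in robot.search_frame(n,t)][:4])
print(robot.get_state())
E
```

```text
scene {'vertical_fov': 43.445062750668704, 'cx': 281.22760552655257, 'cy': 212.1484007835348, 'eye': array([0.21147018, 0.88005299, 1.07553472]), 'rotation': array([ 0.21821215, -0.9414247 , -2.58231704])}
vial_box [([305, 154, 92, 50], 0.67), ([223, 318, 26, 44], 0.66)]
vial_box_lip [([322, 156, 62, 37], 0.84)]
vial_box_pad [([326, 133, 28, 10], 0.53)]
vial_box_pivot [([303, 156, 92, 53], 0.84)]
vial_1 []
petri [([344, 228, 22, 22], 0.82), ([304, 153, 89, 52], 0.63)]
beaker [([222, 319, 27, 41], 0.76)]
marker [([276, 322, 59, 12], 0.72)]
top {'vertical_fov': 49.006409271280546, 'cx': 279.0632733374555, 'cy': 207.88637281078894, 'eye': array([0.46494142, 0.10246874, 1.13156032]), 'rotation': array([ 0.0529069 , -0.09156176, -1.57447895])}
vial_box [([375, 187, 64, 101], 0.56), ([232, 214, 16, 30], 0.42)]
vial_box_lip [([373, 207, 41, 67], 0.69)]
vial_box_pad [([400, 206, 14, 35], 0.76)]
vial_box_pivot [([376, 188, 70, 100], 0.61)]
vial_1 [([353, 155, 6, 8], 0.61), ([379, 152, 4, 14], 0.47)]
petri [([297, 265, 22, 26], 0.75)]
beaker [([139, 204, 27, 29], 0.78)]
marker [([167, 251, 10, 42], 0.53), ([232, 214, 18, 30], 0.48)]
{'time_s': 0.9, 'qpos': array([-1.31649609e+00,  3.06756932e-01,  1.50636431e+00,  3.23636959e-05,
        1.32836174e+00, -7.35086637e-02]), 'joint_velocities': array([-0.0007581 ,  0.0003693 ,  0.00121493,  0.00032305,  0.00134161,
       -0.00085073]), 'joint_torque': array([-5.44216346e-04, -4.57456863e+01, -2.52338094e+01, -1.08661266e-04,
        5.01723589e-04,  2.18932814e-05]), 'ee_pos': array([ 0.18512761, -0.54442879,  0.1935431 ]), 'eef_rot': array([3.09938514e+00, 5.12589188e-01, 6.46994307e-05]), 'ft_force': array([-0.06779918,  0.56897221, -0.19879393]), 'moment': array([ 0.02211886, -0.03182112, -0.00482731]), 'finger_force': 0.0, 'opening': 0.08579219955522208}
```

```bash
python3 - <<'E'
import cv2,numpy as np
a=cv2.imread("pics/top0.png"); b=cv2.imread("pics/scene0.png")
c=cv2.resize(a[130:280,120:420],(800,400),interpolation=cv2.INTER_CUBIC)
cv2.imwrite("pics/c1.png",c); cv2.imwrite("pics/s1.png",b)
E
```

```text
(no output)
```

View pics/top0.png

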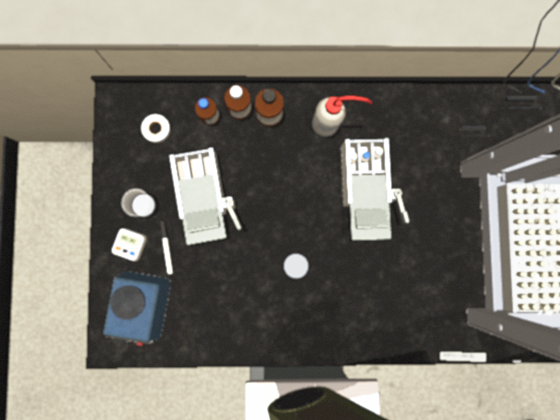

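View pics/scene0.png

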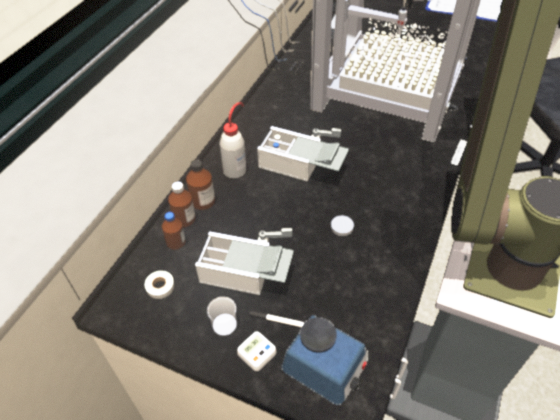

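The top view shows two boxes, one at about (200,195) and one at about (369,190). Caps seem to show in the far cells of the right one, near (365,155). I'll zoom in to confirm.

```bash
python3 - <<'E'
import cv2,numpy as np
a=cv2.imread("pics/top0.png")
f=lambda x,y:cv2.resize(a[y:y+120,x:x+80],(400,600),interpolation=cv2.INTER_CUBIC)
cv2.imwrite("pics/c2.png",np.hstack([f(165,130),f(335,130)]))
E
```

```text
(no output)
```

View pics/c2.png

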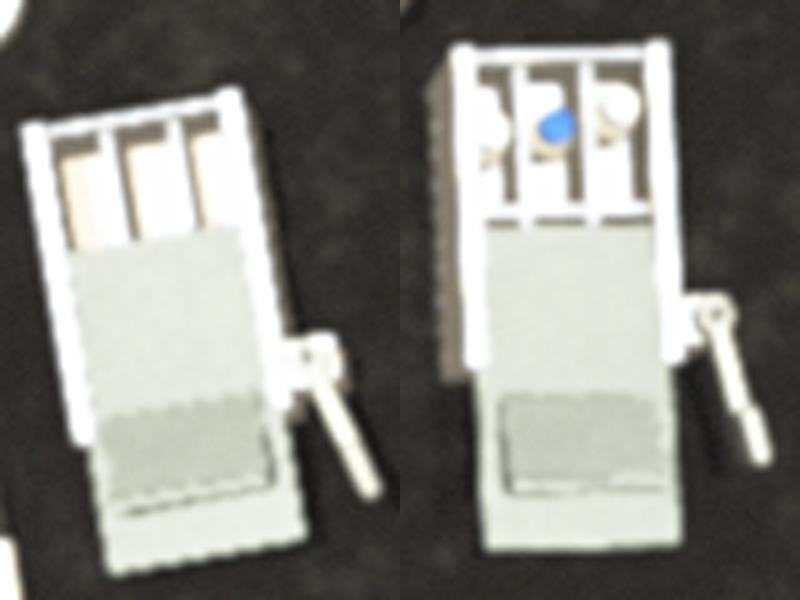

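The right-hand box (crop, caps at (490,130), (557,125) and (618,105)) holds the vials, and the left box is empty. In full-picture pixels the rail corners are about (346,140), (387,138), (350,203) and (389,202), the lip base is at y≈228, the pivot is at (398,193) and the arm tip at (408,222).

```bash
cat > h.py <<'E'
import numpy as np
from scipy.spatial.transform import Rotation as R
from rig import robot
def ray(m,u,v,fish=False):
    f=210/np.tan(np.radians(m["vertical_fov"])/2); x,y=u-m["cx"],v-m["cy"]
    if fish:
        r=np.hypot(x,y); t=r/f; d=np.array([x/r*np.sin(t),-y/r*np.sin(t),-np.cos(t)])
    else: d=np.array([x/f,-y/f,-1])
    Rm=np.array(m["rotation"]); Rm=R.from_rotvec(Rm) if Rm.ndim==1 else R.from_matrix(Rm)
    return Rm.apply(d)
def at(m,u,v,z,fish=False):
    d=ray(m,u,v,fish); e=np.array(m["eye"]); return e+d*(z-e[2])/d[2]
E
python3 - <<'E'
from h import *
m=robot.camera_model("top")
P=lambda x,y:(335+(x-400)/5,130+y/5)
for n,x,y,z in[("FL",455,48,.074),("FR",662,42,.074),("NL",475,367,.074),("NR",670,362,.074),("lipL",510,493,.07),("lipR",665,488,.07),("edgeL",485,550,.07),("edgeR",682,543,.07),("piv",715,313,.09),("tip",765,462,.095)]:
    print(n,at(m,*P(x,y),z).round(4))
for n,z,c in[("beaker",.05,(139,204)),("petri",.01,(297,265)),("marker",.01,(167,251)),("bottle",.1,(328,110))]: print(n,at(m,*c,z).round(3))
E
```

```text
FL [ 0.7227 -0.0819  0.074 ]
FR [ 0.7255 -0.1798  0.074 ]
NL [ 0.5722 -0.0883  0.074 ]
NR [ 0.5742 -0.1793  0.074 ]
lipL [ 0.5139 -0.1041  0.07  ]
lipR [ 0.5159 -0.1764  0.07  ]
edgeL [ 0.4876 -0.0919  0.07  ]
edgeR [ 0.4904 -0.1836  0.07  ]
piv [ 0.595  -0.1964  0.09  ]
tip [ 0.5262 -0.2158  0.095 ]
beaker [0.575 0.404 0.05 ]
petri [0.429 0.032 0.01 ]
marker [0.465 0.345 0.01 ]
bottle [ 0.786 -0.037  0.1  ]
```

```bash
python3 - <<'E'
from h import *
m=robot.camera_model("scene"); t=robot.camera_model("top")
for p in[(437,137),(318,109),(460,152)]: print(at(m,*p,0).round(3))
for p in[(470,315),(490,340),(470,165)]: print(at(t,*p,0).round(3),at(t,*p,.3).round(3))
E
```

```text
[ 0.28  -0.403  0.   ]
[ 0.659 -0.388  0.   ]
[ 0.203 -0.364  0.   ]
[ 0.305 -0.39   0.   ] [ 0.347 -0.259  0.3  ]
[ 0.245 -0.436  0.   ] [ 0.303 -0.294  0.3  ]
[ 0.676 -0.407  0.   ] [ 0.62  -0.272  0.3  ]
```

jog_arm(increments=[[[0,0,0],[0,2,1],0],[[0,0,0],[0,2,1],0],[[0,0,0],[0,2,1],0]])

```text
time_s: 1.15
ee_pos: [0.185, -0.4836, 0.2234]
eef_rot: [-3.098, -0.512, 0.0]
ft_force: [0.1, 0.6, 0.6]
opening: 0.0514
finger_force: 0.0
```

jog_arm(increments=[[[0,0,0],[-0.5,2.6,0],0],[[0,0,0],[-0.5,2.6,0],0],[[0,0,0],[0,2.6,0],0],[[0,0,0],[0,2.6,0],0],[[0,0,0],[1.5,1.8,0],0],[[0,0,0],[2,2,0],0],[[0,0,0],[2.5,2.5,0],0],[[0,0,-3],[3,2.5,0],0],[[0,0,-4],[3,2.5,0],0],[[0,0,-4],[3,2.5,0],0],[[0,0,-4],[3,2.5,0],0],[[0,0,-2.3],[3,2.5,0],0],[[0,0,0],[2.5,2.5,0],0],[[0,0,0],[0,0,0],0]])

```text
time_s: 2.32
ee_pos: [0.4147, -0.1633, 0.2238]
eef_rot: [-3.139, -0.05, -0.006]
ft_force: [-0.1, -0.5, 0.8]
opening: -0.0
finger_force: 0.0
```

jog_arm(increments=[[[0,0,0],[2,1.3,-2],0],[[0,0,0],[2,1.2,-3],0],[[0,0,0],[0,0,-3.4],0],[[0,0,0],[0,0,-3],0],[[0,0,0],[0,0,-2],0],[[0,0,0],[0,0,-0.9],0],[[0,0,0],[0,0,0],0],[[0,0,0],[0,0,0],0]])

```text
time_s: 2.98
ee_pos: [0.4503, -0.1428, 0.0808]
eef_rot: [3.141, 0.04, 0.0]
ft_force: [1.3, -0.2, 0.5]
opening: 0.0001
finger_force: 0.0
```

```bash
python3 - <<'E'
from h import *
import cv2
im=robot.get_image("wrist"); cv2.imwrite("pics/w1.png",im[:,:,::-1])
s=robot.get_state(); print(s["ee_pos"],s["ft_force"],s["qpos"])
E
```

```text
[ 0.45106063 -0.14310971  0.08158285] [-0.44989432 -0.09581952 -0.34451552] [-3.96485251e-01  2.88371556e-01  1.86859358e+00 -5.24437647e-05
  9.82604944e-01  1.14881977e+00]
```

View pics/w1.png

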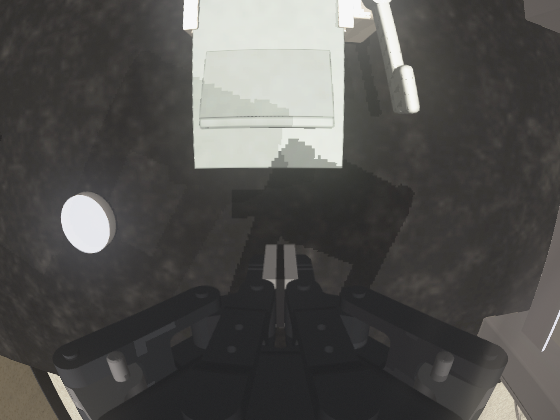

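The wrist view shows the shut fingertips at about (280,245). The lip base runs from (200,127) to (334,127), the plate's front edge runs (194,168)–(343,168), and the catch pad is at about (405,90). I'll measure these once here.

```bash
python3 - <<'E'
from h import *
m=robot.camera_model("wrist")
for n,p,z in[("lipL",(200,128),.07),("lipR",(334,128),.07),("topL",(202,118),.09),("topR",(333,118),.09),("edgeL",(195,168),.07),("edgeR",(343,168),.07),("padtip",(409,68),.102),("padtip2",(412,112),.076),("padroot",(394,70),.102),("arm0",(385,20),.09)]:
    print(n,at(m,*p,z,True).round(4))
E
```

```text
lipL [ 0.5117 -0.0948  0.07  ]
lipR [ 0.5132 -0.1745  0.07  ]
topL [ 0.5179 -0.1008  0.09  ]
topR [ 0.5191 -0.1703  0.09  ]
edgeL [ 0.4873 -0.0913  0.07  ]
edgeR [ 0.4893 -0.1812  0.07  ]
padtip [ 0.5483 -0.2074  0.102 ]
padtip2 [ 0.5264 -0.221   0.076 ]
padroot [ 0.5461 -0.1991  0.102 ]
arm0 [ 0.5765 -0.1979  0.09  ]
```

jog_arm(increments=[[[0,0,0],[1,0.3,0],0],[[0,0,0],[2,0.3,0],0],[[0,0,0],[1.5,0,0],0],[[0,0,0],[0.8,0,0],0],[[0,0,0],[0.8,0.02,0],0],[[0,0,0],[0.8,0.02,0],0],[[0,0,0],[0.8,0.02,0],0],[[0,0,0],[0.8,0.02,0],0],[[0,0,0],[0.8,0.02,0],0],[[0,0,0],[0.8,0.02,0],0],[[0,0,0],[0.8,0.02,0],0],[[0,0,0],[0.8,0.02,0],0],[[0,0,0],[0.8,0.02,0],0],[[0,0,0],[0,0,0],0]])

```text
time_s: 4.2
ee_pos: [0.5774, -0.1348, 0.0806]
eef_rot: [3.141, 0.041, 0.003]
ft_force: [0.1, 0.6, -0.1]
opening: 0.0001
finger_force: 0.0
```

jog_arm(increments=[[[0,0,0],[0.4,0.01,0],0],[[0,0,0],[0.4,0.01,0],0]])

```text
time_s: 4.37
ee_pos: [0.5828, -0.1343, 0.0803]
eef_rot: [-3.141, -0.041, 0.001]
ft_force: [-1.3, -0.5, 0.4]
opening: -0.0
finger_force: 0.0
```

jog_arm(increments=[[[0,0,0],[0.3,0.01,0],0],[[0,0,0],[0.3,0.01,0],0]])

```text
time_s: 4.53
ee_pos: [0.5892, -0.1342, 0.0805]
eef_rot: [-3.141, -0.041, 0.0]
ft_force: [1.0, 0.4, -0.0]
opening: -0.0004
finger_force: 0.0
```

jog_arm(increments=[[[0,0,0],[0.2,0.0,0],0],[[0,0,0],[0.2,0,0],0]])

```text
time_s: 4.7
ee_pos: [0.5932, -0.1342, 0.0806]
eef_rot: [3.141, 0.041, -0.0]
ft_force: [-0.3, -0.1, -0.6]
opening: 0.0001
finger_force: 0.0
```

```bash
python3 - <<'E'
from h import *
import cv2
im=robot.get_image("wrist")[:,:,::-1]; b=robot.get_image("top")[130:250,335:415,::-1]
cv2.imwrite("pics/w2.png",np.hstack([im[:280,150:430],cv2.resize(b,(187,280))]))
E
```

```text
(no output)
```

View pics/w2.png

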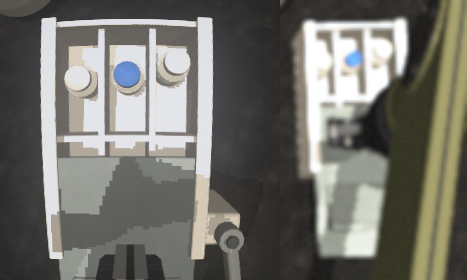

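The cover has not moved: its far edge is still at the crossbar (crop row 157) and there is no force. I need to see where the fingertips really are relative to the lip.

```bash
python3 - <<'E'
from h import *
import cv2
im=robot.get_image("scene")[100:200,240:380,::-1]; b=robot.get_image("top")[130:250,325:425,::-1]
w=robot.get_image("wrist")[100:340,180:400,::-1]
I=cv2.INTER_CUBIC
cv2.imwrite("pics/w3.png",np.hstack([cv2.resize(im,(560,400),interpolation=I),cv2.resize(w,(240,400))]))
s=robot.get_state(); print(s["ee_pos"],s["ft_force"],s["opening"])
for n in("scene","top","wrist"):
    m=robot.camera_model(n); 
    d=R.from_rotvec(m["rotation"]).inv().apply(s["ee_pos"]-m["eye"]); f=210/np.tan(np.radians(m["vertical_fov"])/2)
    k=f/-d[2] if n!="wrist" else f*np.arctan2(np.hypot(*d[:2]),-d[2])/np.hypot(*d[:2])
    print(n,m["cx"]+k*d[0],m["cy"]-k*d[1],m["eye"])
E
```

```text
[ 0.59288105 -0.13415843  0.08047682] [-0.05933105  0.07385557 -0.52249608] 0.0001059580338375391
scene 308.2563876734411 145.71050235660712 [0.21147018 0.88005299 1.07553472]
top 370.09144806246354 194.12510174971564 [0.46494142 0.10246874 1.13156032]
wrist 278.42047683954394 233.12381366847848 [ 0.6611921  -0.1330638   0.26085327]
```

View pics/w3.png

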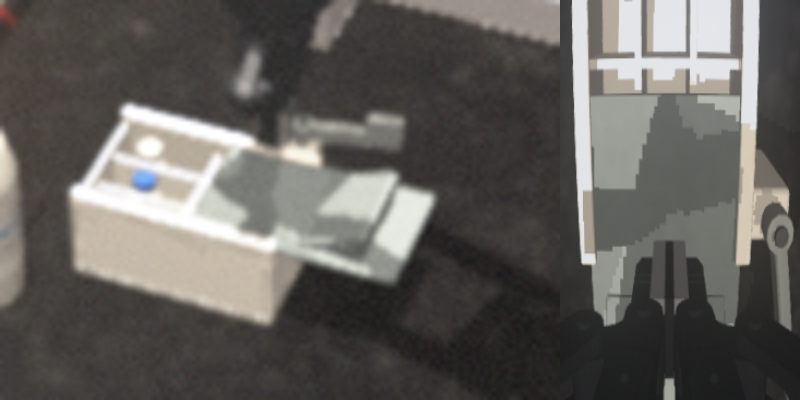

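```bash
python3 - <<'E'
from h import *
s=robot.get_state(); m=robot.camera_model("wrist")
f=210/np.tan(np.radians(m["vertical_fov"])/2); print(f,m["cx"],m["cy"])
for dx in(0,.011):
  for dz in(0,.005,.01,.02,.03,.04,.05):
    p=s["ee_pos"]+[dx,0,dz]; d=R.from_rotvec(m["rotation"]).inv().apply(p-m["eye"]); r=np.hypot(*d[:2]); k=f*np.arctan2(r,-d[2])/r
    print(dx,dz,(m["cy"]-k*d[1]).round(1))
A=robot.camera_model("scene");B=robot.camera_model("top")
for pa,pb in[((302,124),(363,186)),((302,122),(362,184))]:
    a,b=ray(A,*pa),ray(B,*pb); x=np.linalg.lstsq(np.c_[a,-b],B["eye"]-A["eye"],rcond=None)[0]
    print((A["eye"]+a*x[0]).round(3),(B["eye"]+b*x[1]).round(3))
E
```

```text
325.19226210127806 279.81356205288034 204.97741728841515
0 0 233.1
0 0.005 236.2
0 0.01 239.4
0 0.02 246.3
0 0.03 254.1
0 0.04 262.7
0 0.05 272.3
0.011 0 215.4
0.011 0.005 218.1
0.011 0.01 220.9
0.011 0.02 227.0
0.011 0.03 233.8
0.011 0.04 241.5
0.011 0.05 250.1
[ 0.598 -0.096  0.187] [ 0.597 -0.096  0.187]
[ 0.597 -0.093  0.196] [ 0.6   -0.092  0.196]
```

The fingers are well above the lip: the wrist row of 244, against 215–233 predicted, puts the tips 2–4 cm higher than the reported TCP. I'll retract at this height, descend in front of the cover and check.

jog_arm(increments=[[[0,0,0],[-2,0,0],0],[[0,0,0],[-3,0,0],0],[[0,0,0],[-3,0,0],0],[[0,0,0],[-3,0,0],0],[[0,0,0],[-3,-0.3,0],0],[[0,0,0],[-1,0,-0.5],0],[[0,0,0],[0,0,-1],0],[[0,0,0],[0,0,-1],0],[[0,0,0],[0,0,0],0],[[0,0,0],[0,0,0],0]])

```text
time_s: 5.78
ee_pos: [0.4426, -0.1371, 0.0554]
eef_rot: [-3.141, -0.04, 0.001]
ft_force: [-1.1, -0.0, 1.0]
opening: -0.0
finger_force: 0.0
```

```bash
python3 - <<'E'
from h import *
import cv2
im=robot.get_image("scene")[110:210,270:410,::-1]
w=robot.get_image("wrist")[60:300,180:400,::-1]
I=cv2.INTER_CUBIC
cv2.imwrite("pics/w4.png",np.hstack([cv2.resize(im,(560,400),interpolation=I),cv2.resize(w,(240,400))]))
s=robot.get_state(); print(s["ee_pos"],s["ft_force"],s["opening"])
m=robot.camera_model("scene"); f=210/np.tan(np.radians(m["vertical_fov"])/2)
for dz in(0,.01,.02,.03,.04,.05):
    d=R.from_rotvec(m["rotation"]).inv().apply(s["ee_pos"]+[0,0,dz]-m["eye"]);k=f/-d[2]
    print(dz,(m["cx"]+k*d[0]-270)*4,(m["cy"]-k*d[1]-110)*4)
E
```

```text
[ 0.44360779 -0.13736385  0.05590908] [ 0.09460484 -0.46221591  0.18114365] 0.00010860523235416855
0 357.21159883828295 224.6207476512153
0.01 358.66000873818257 214.11742332155745
0.02 360.1239606986678 203.50139380872247
0.03 361.6037062286207 192.77083526480942
0.04 363.09950229306605 181.92388427601554
0.05 364.61161146193353 170.95863678387377
```

View pics/w4.png

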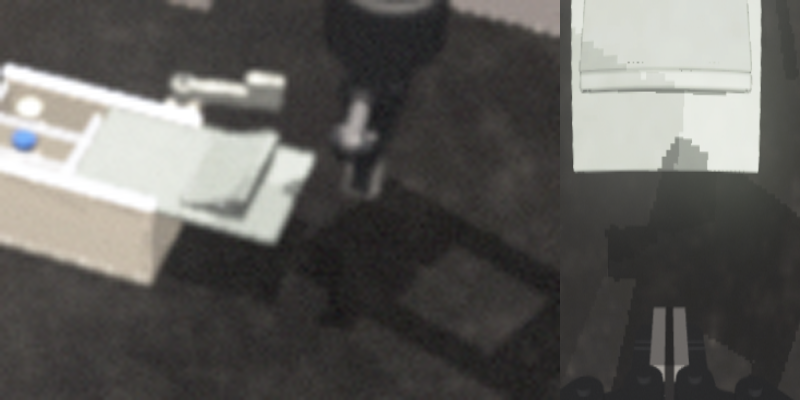

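The tips are at crop (362,197), about 27 mm above the reported TCP, so they now stand at z≈0.083. I'll go 4 mm lower and push.

jog_arm(increments=[[[0,0,0],[1,0,-0.4],0],[[0,0,0],[2,0,0],0],[[0,0,0],[2,0,0],0],[[0,0,0],[1,0,0],0],[[0,0,0],[0.7,0.02,0],0],[[0,0,0],[0.7,0.02,0],0],[[0,0,0],[0.7,0.02,0],0]])

```text
time_s: 6.47
ee_pos: [0.5242, -0.1373, 0.0521]
eef_rot: [3.14, 0.042, -0.001]
ft_force: [-3.3, -2.6, 5.7]
opening: -0.0002
finger_force: 3.0
```

jog_arm(increments=[[[0,0,0],[0.8,0.02,0],0],[[0,0,0],[0.8,0.02,0],0],[[0,0,0],[0.8,0.02,0],0],[[0,0,0],[0.8,0.02,0],0]])

```text
time_s: 6.8
ee_pos: [0.5558, -0.1365, 0.0521]
eef_rot: [3.14, 0.042, -0.002]
ft_force: [-3.4, -1.6, 5.1]
opening: 0.0
finger_force: 2.8
```

jog_arm(increments=[[[0,0,0],[0.8,0.02,0.2],0],[[0,0,0],[0.8,0.02,0],0],[[0,0,0],[0.6,0.02,0],0]])

```text
time_s: 7.05
ee_pos: [0.5793, -0.135, 0.0535]
eef_rot: [-3.141, -0.041, -0.001]
ft_force: [-0.3, -0.0, 0.3]
opening: 0.0001
finger_force: 0.0
```

jog_arm(increments=[[[0,0,0],[0.4,0.01,0],0],[[0,0,0],[0.4,0.01,0],0]])

```text
time_s: 7.22
ee_pos: [0.5864, -0.1347, 0.0532]
eef_rot: [-3.141, -0.041, 0.001]
ft_force: [0.3, -0.3, -0.5]
opening: 0.0001
finger_force: 0.0
```

jog_arm(increments=[[[0,0,0],[0.3,0.01,0],0],[[0,0,0],[0,0.0,0],0]])

```text
time_s: 7.38
ee_pos: [0.5897, -0.1348, 0.0533]
eef_rot: [-3.141, -0.041, -0.0]
ft_force: [-0.6, -0.2, 0.5]
opening: -0.0002
finger_force: 0.0
```

Raising 2 mm lost the contact, so the tips were only skimming the lip's top edge. I'll retract and go lower.

jog_arm(increments=[[[0,0,0],[0,0,1.5],0],[[0,0,0],[-3,0,0],0],[[0,0,0],[-3.5,0,0],0],[[0,0,0],[-3.5,0,0],0],[[0,0,0],[-3.5,-0.3,0],0],[[0,0,0],[-1.5,0,-1],0],[[0,0,0],[0,0,-1.5],0],[[0,0,0],[0,0,0],0],[[0,0,0],[0,0,0],0]])

```text
time_s: 8.13
ee_pos: [0.4386, -0.1378, 0.0434]
eef_rot: [-3.141, -0.04, 0.001]
ft_force: [-0.3, -0.7, -0.4]
opening: -0.0
finger_force: 0.0
```

```bash
python3 - <<'E'
from h import *
import cv2
s=robot.get_state(); print(s["ee_pos"],s["ft_force"])
im=robot.get_image("scene")[120:190,290:390,::-1]
w=robot.get_image("wrist")[60:300,180:400,::-1]
I=cv2.INTER_CUBIC
cv2.imwrite("pics/w5.png",np.hstack([cv2.resize(im,(560,392),interpolation=I),cv2.resize(w,(240,392))]))
m=robot.camera_model("scene"); f=210/np.tan(np.radians(m["vertical_fov"])/2)
for dz in(0,.01,.02,.03,.04,.05):
    d=R.from_rotvec(m["rotation"]).inv().apply(s["ee_pos"]+[0,0,dz]-m["eye"]);k=f/-d[2]
    print(dz,(m["cx"]+k*d[0]-290)*5.6,(m["cy"]-k*d[1]-120)*5.6)
E
```

```text
[ 0.43858384 -0.13782137  0.04342168] [-0.25950419 -0.73849608 -0.3703748 ]
0 395.6802929064729 278.8438308405091
0.01 397.7364082318132 264.33352207846957
0.02 399.8144564555123 249.6684296215149
0.03 401.91479040178376 234.8460635371848
0.04 404.0377705032633 219.86388019927534
0.05 406.1837650072061 204.71928083265496
```

View pics/w5.png

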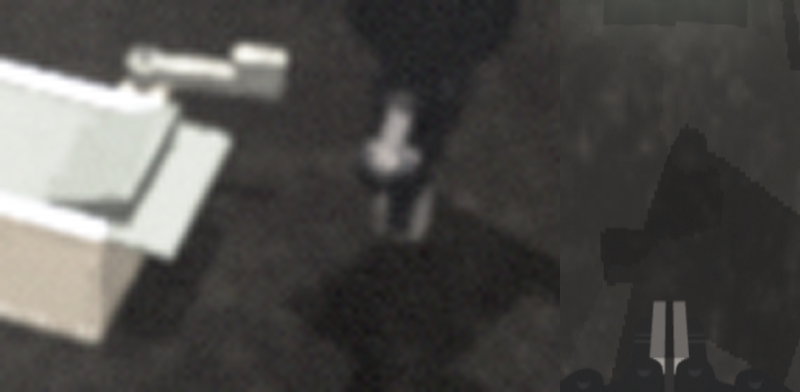

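The cover has gone partly in. The tips appear about 27 mm above the TCP by picture and up to 38 mm by touch. TCP z = 0.045 suits both, so I'll push again.

jog_arm(increments=[[[0,0,0],[2,0,0.2],0],[[0,0,0],[3,0.1,0],0],[[0,0,0],[3,0.1,0],0],[[0,0,0],[1.5,0,0],0],[[0,0,0],[0.8,0.02,0],0],[[0,0,0],[0.8,0.02,0],0],[[0,0,0],[0.8,0.02,0],0],[[0,0,0],[0.8,0.02,0],0]])

```text
time_s: 8.9
ee_pos: [0.5643, -0.1348, 0.0453]
eef_rot: [-3.141, -0.041, 0.006]
ft_force: [-3.7, -0.5, 2.1]
opening: 0.0002
finger_force: 1.5
```

jog_arm(increments=[[[0,0,0],[0.6,0.02,0],0],[[0,0,0],[0.6,0.02,0],0],[[0,0,0],[0.6,0.02,0],0]])

```text
time_s: 9.15
ee_pos: [0.5834, -0.1343, 0.0453]
eef_rot: [-3.141, -0.04, 0.003]
ft_force: [-3.0, 0.2, 0.2]
opening: -0.0
finger_force: 1.5
```

jog_arm(increments=[[[0,0,0],[0.3,0.01,0],0],[[0,0,0],[0.3,0.01,0],0]])

```text
time_s: 9.32
ee_pos: [0.5869, -0.1342, 0.0451]
eef_rot: [-3.141, -0.041, 0.01]
ft_force: [-12.9, -1.5, 9.1]
opening: -0.0
finger_force: 6.6
```

jog_arm(increments=[[[0,0,0],[0.3,0.01,0],0]])

```text
time_s: 9.4
ee_pos: [0.5869, -0.1341, 0.0451]
eef_rot: [-3.141, -0.042, 0.019]
ft_force: [-18.8, -2.8, 13.9]
opening: 0.0
finger_force: 9.6
```

The cover is at its stop: 19 N at x=0.587, where it was expected. Next I work out the arc for the catch.

jog_arm(increments=[[[0,0,0],[0,0,0],0],[[0,0,0],[0,0,0],0],[[0,0,0],[-1.5,0,0],0],[[0,0,0],[-2.5,0,0],0],[[0,0,0],[-2.5,0,1],0],[[0,0,0],[-2.5,0,2],0],[[0,0,0],[-2.5,-1,3],0],[[0,0,0],[0,-2,2],0],[[0,0,0],[0,0,0],0]])

```text
time_s: 10.15
ee_pos: [0.4818, -0.1682, 0.1304]
eef_rot: [3.135, 0.038, 0.017]
ft_force: [2.2, -0.9, 0.7]
opening: -0.0002
finger_force: 0.0
```

```bash
python3 - <<'E'
from h import *
import cv2
s=robot.get_state(); print(s["ee_pos"],s["eef_rot"],s["qpos"].round(2))
im=robot.get_image("top")[130:250,325:425,::-1]; w=robot.get_image("wrist")[:,:,::-1]
cv2.imwrite("pics/w6.png",np.hstack([cv2.resize(w,(533,400)),cv2.resize(im,(260,400)[::1] if 0 else (267,400))]))
p=np.array([.5945,-.196]); last=None
for th,g in[(1.8,25),(1.8,0)]+[(1.8-.1*i,0) for i in range(1,19)]+[(-.05,0)]:
    a=th+.025;c,n=np.cos(a),np.sin(a); q=p+np.array([[c,-n],[n,c]])@[-.015-g/1000,.0575]
    print(round(th,2),q.round(4),round(np.degrees(a),1),None if last is None else ((q-last)*100).round(2)); last=q
E
```

```text
[ 0.48175883 -0.16819158  0.13036883] [3.13506778 0.03816276 0.01686324] [-0.42  0.27  1.74 -0.    1.12  1.13]
1.8 [ 0.5489 -0.2492] 104.6 None
1.8 [ 0.5426 -0.225 ] 104.6 [-0.63  2.42]
1.7 [ 0.54   -0.2197] 98.8 [-0.26  0.53]
1.6 [ 0.5379 -0.2141] 93.1 [-0.21  0.56]
1.5 [ 0.5364 -0.2084] 87.4 [-0.15  0.57]
1.4 [ 0.5354 -0.2025] 81.6 [-0.09  0.59]
1.3 [ 0.5351 -0.1966] 75.9 [-0.04  0.59]
1.2 [ 0.5353 -0.1906] 70.2 [0.02 0.59]
1.1 [ 0.5362 -0.1847] 64.5 [0.08 0.59]
1.0 [ 0.5376 -0.179 ] 58.7 [0.14 0.58]
0.9 [ 0.5396 -0.1734] 53.0 [0.2  0.56]
0.8 [ 0.5421 -0.168 ] 47.3 [0.25 0.54]
0.7 [ 0.5451 -0.1629] 41.5 [0.31 0.51]
0.6 [ 0.5487 -0.1581] 35.8 [0.36 0.48]
0.5 [ 0.5527 -0.1538] 30.1 [0.4  0.44]
0.4 [ 0.5571 -0.1498] 24.4 [0.44 0.4 ]
0.3 [ 0.5619 -0.1463] 18.6 [0.48 0.35]
0.2 [ 0.567  -0.1433] 12.9 [0.51 0.3 ]
0.1 [ 0.5724 -0.1408] 7.2 [0.54 0.25]
0.0 [ 0.5781 -0.1389] 1.4 [0.56 0.19]
-0.05 [ 0.5809 -0.1381] -1.4 [0.29 0.07]
```

View pics/w6.png

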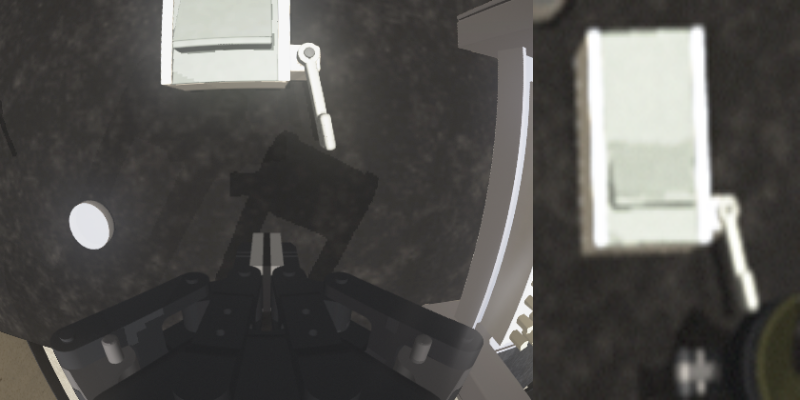

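The cover is shut flush with the box front and the catch is still open. Now I move to the catch's outer side, turning the tool.

jog_arm(increments=[[[0,0,6],[0.45,-0.55,0],0],[[0,0,6],[0.45,-0.55,0],0],[[0,0,6],[0.45,-0.55,0],0],[[0,0,6],[0.45,-0.55,0],0],[[0,0,6],[0.45,-0.55,0],0],[[0,0,6],[0.45,-0.55,0],0],[[0,0,6],[0.45,-0.55,0],0],[[0,0,6],[0.45,-0.55,0],0],[[0,0,6],[0.45,-0.55,0],0],[[0,0,6],[0.45,-0.55,0],0],[[0,0,6],[0.45,-0.55,0],0],[[0,0,6],[0.45,-0.55,0],0],[[0,0,6],[0.45,-0.5,0],0],[[0,0,6],[0.45,-0.5,0],0],[[0,0,6],[0.4,-0.5,0],0],[[0,0,6],[0,0,0],0],[[0,0,6],[0,0,0],0],[[0,0,0],[0,0,0],0]])

```text
time_s: 11.75
ee_pos: [0.5453, -0.2441, 0.1235]
eef_rot: [-1.94, -2.468, -0.0]
ft_force: [-0.4, 0.7, -0.0]
opening: 0.0001
finger_force: 0.0
```

jog_arm(increments=[[[0,0,0],[0.2,-1.2,0],0],[[0,0,0],[0.1,0,-2],0],[[0,0,0],[0,0,-2],0],[[0,0,0],[0,0,-1.5],0],[[0,0,0],[0,0,-1.5],0],[[0,0,0],[0,0,0],0]])

```text
time_s: 12.25
ee_pos: [0.546, -0.2564, 0.0517]
eef_rot: [-1.945, -2.459, 0.002]
ft_force: [-0.7, 0.6, -0.3]
opening: 0.0001
finger_force: 0.0
```

jog_arm(increments=[[[0,0,0],[-0.2,1,0],0],[[0,0,0],[-0.2,1,0],0],[[0,0,0],[-0.2,0.9,0],0],[[0,0,0],[-0.1,0.3,0],0]])

```text
time_s: 12.58
ee_pos: [0.5409, -0.2233, 0.0564]
eef_rot: [1.944, 2.467, 0.001]
ft_force: [-0.4, 0.5, 0.3]
opening: -0.0
finger_force: 0.0
```

jog_arm(increments=[[[0,0,-4.5],[-0.1,0.4,-0.4],0],[[0,0,-5.7],[-0.2,0.56,0],0],[[0,0,-5.7],[-0.15,0.57,0],0],[[0,0,-5.7],[-0.1,0.59,0],0],[[0,0,-5.7],[-0.04,0.59,0],0],[[0,0,-5.7],[0.02,0.59,0],0],[[0,0,-5.7],[0.08,0.59,0],0],[[0,0,0],[0,0,0],0]])

```text
time_s: 13.25
ee_pos: [0.5364, -0.185, 0.0524]
eef_rot: [2.653, 1.681, 0.001]
ft_force: [0.1, -0.7, -0.5]
opening: -0.0004
finger_force: 0.0
```

```bash
python3 - <<'E'
from h import *
import cv2
s=robot.get_state(); print(s["ee_pos"],s["eef_rot"],s["ft_force"])
w=robot.get_image("wrist")[:,:,::-1]; im=robot.get_image("scene")[100:200,270:370,::-1]
cv2.imwrite("pics/w7.png",np.hstack([cv2.resize(w,(500,375)),cv2.resize(im,(300,375))]))
E
```

```text
[ 0.53635056 -0.18504568  0.05244894] [2.65323474e+00 1.68076450e+00 1.28925163e-03] [ 0.06997859 -0.68968915 -0.45334784]
```

View pics/w7.png

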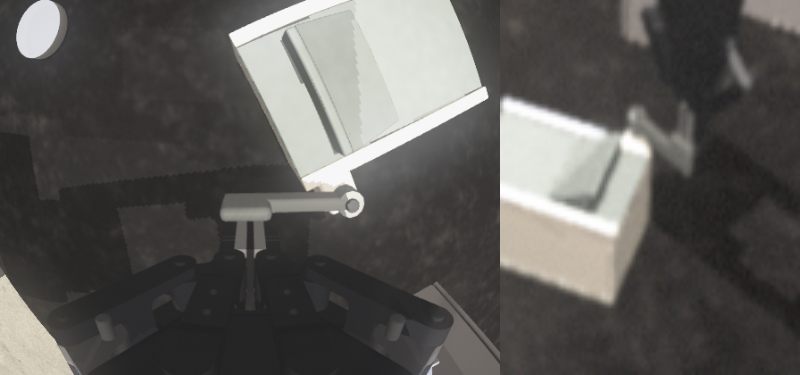

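The arm follows the fingertips, with the pad at (245,207) touching the tips at (250,222). I'll continue along the arc.

jog_arm(increments=[[[0,0,-5.7],[0.14,0.58,0],0],[[0,0,-5.7],[0.2,0.56,0],0],[[0,0,-5.7],[0.25,0.54,0],0],[[0,0,-5.7],[0.31,0.51,0],0],[[0,0,-5.7],[0.36,0.48,0],0],[[0,0,-5.7],[0.4,0.44,0],0],[[0,0,-5.7],[0.44,0.4,0],0],[[0,0,0],[0,0,0],0]])

```text
time_s: 14.02
ee_pos: [0.5581, -0.151, 0.0519]
eef_rot: [3.067, 0.677, 0.002]
ft_force: [-0.1, 0.2, -0.8]
opening: 0.0
finger_force: 0.0
```

jog_arm(increments=[[[0,0,-5.7],[0.48,0.35,0],0],[[0,0,-5.7],[0.51,0.3,0],0],[[0,0,-5.7],[0.54,0.25,0],0],[[0,0,-5.7],[0.4,0.15,0],0],[[0,0,0],[0,0,0],0]])

```text
time_s: 14.43
ee_pos: [0.5769, -0.1408, 0.0516]
eef_rot: [3.141, 0.06, 0.001]
ft_force: [0.1, 0.3, 0.4]
opening: -0.0001
finger_force: 0.0
```

Nearly round. I'll press gently up to the stop.

jog_arm(increments=[[[0,0,-1],[0.2,0,0],0],[[0,0,0],[0.2,0,0],0]])

```text
time_s: 14.6
ee_pos: [0.5771, -0.1406, 0.0513]
eef_rot: [-3.141, -0.035, 0.01]
ft_force: [-9.7, -1.5, 8.0]
opening: -0.0001
finger_force: 4.9
```

jog_arm(increments=[[[0,0,0],[0.2,0,0],0],[[0,0,0],[0,0,0],0]])

```text
time_s: 14.77
ee_pos: [0.577, -0.1406, 0.0512]
eef_rot: [-3.141, -0.036, 0.015]
ft_force: [-10.8, -0.9, 7.7]
opening: 0.0
finger_force: 5.3
```

The catch is at its stop: 10 N at x=0.577, where θ=0 was predicted. Backing off.

jog_arm(increments=[[[0,0,0],[-1,0,0],0],[[0,0,0],[-2.5,0,0],0],[[0,0,0],[-3,0,0],0],[[0,0,0],[-3,0,2],0],[[0,0,0],[-2,0,3],0],[[0,0,0],[0,0,3],0],[[0,0,0],[0,0,0],0],[[0,0,0],[0,0,0],0]])

```text
time_s: 15.43
ee_pos: [0.4694, -0.1418, 0.1339]
eef_rot: [3.139, 0.032, 0.01]
ft_force: [0.0, 0.1, 0.5]
opening: 0.0001
finger_force: 0.0
```

```bash
python3 - <<'E'
from h import *
import cv2
s=robot.get_state(); print(s["ee_pos"],s["ft_force"])
for c in("wrist","top"):
    im=robot.get_image(c); m=robot.camera_model(c)
    for t,z in(("vial_box_pad",.1),("vial_box_lip",.08),("petri",.01)):
        for d in robot.search_frame(c,t)[:2]:
            e=d["extent"]; print(c,t,np.round(e),round(d["score"],2),at(m,e[0],e[1],z,c=="wrist").round(3))
p=np.array([.5945,-.196]); a=.025; print("pad expected",p+np.array([-np.sin(a),np.cos(a)])*.0575)
E
```

```text
[ 0.4694335  -0.14182976  0.13387149] [0.02874465 0.13525836 0.47941273]
wrist vial_box_pad [313.  42. 112.  25.] 0.62 [ 0.586 -0.162  0.1  ]
wrist vial_box_lip [272.  38. 111.  75.] 0.85 [ 0.594 -0.134  0.08 ]
wrist petri [117. 225.  50.  54.] 0.62 [0.426 0.032 0.01 ]
top vial_box_pad [383. 194.  30.   7.] 0.53 [ 0.59 -0.16  0.1 ]
top vial_box_lip [370. 172.  42.  64.] 0.82 [ 0.645 -0.136  0.08 ]
top petri [298. 266.  21.  28.] 0.87 [0.428 0.029 0.01 ]
pad expected [ 0.59306265 -0.13851797]
```

```bash
python3 -c "
from rig import robot
print(robot.job_done())"
```

```text
the job is handed in; nothing more can be done
None
```

The vial box's cover is shut against its stop and its catch lies across it. The arm kept clear of the empty box, the petri dish still measures within 3 mm of its start, and the job is handed in; `job_done` returned no verdict.

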